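Set out a plating station

ROBOT

A 7-joint arm with a two-finger parallel gripper is mounted at the origin on a cart in front of the work surface, level with it; the furniture and walls round the work are solid. World frame = base frame: x ahead of the robot, y to its left, z up, the work surface at z = 0. Lengths are in m, angles in rad, forces in N, time in s.
With the tool pointing down it reaches from about 0.425 to 1.025 m from the base axis. Payload 3.6 kg.
Tool frame: the origin (TCP) lies on the centre line of the jaws, within the pads' length; the fingertips stand 19 mm ahead of it and the grasp point (between the pads) is the TCP (arm.tip_reach is the z of the fingertips in the tool frame, in m); z points along the fingers, y is the line along which they close (so a half turn about z gives the same grasp; the last joint's range is limited). The gripper opens to 85 mm and grips with 20 to 120 N. Pads are 22 mm wide; open, the fingers measure 114 mm over their backs; the gripper's body (76 mm by 85 mm) begins 54 mm behind the grasp point. The pads swing forward as they close: fully open they stand 13 mm farther back than shut.
Start: joints at [1.149, 0.591, 0.048, 1.609, -0.033, 0.943, -0.034], TCP at [0.233, -0.686, 0.211] pointing down, gripper open.
Joint ranges: [-2.69, 2.69], [-0.47, 2.24], [-1.27, 1.36], [0.19, 2.51], [-1.53, 4.68], [0.08, 2.07], [-3.09, 3.09]. Speed limits (rad/s): [2.57, 2.57, 3.14, 3.14, 3.14, 3.14, 3.14].

INTERFACE

Orientations are given as a unit quaternion [w, x, y, z].
In Python, from bench import arm gives the robot as it stands. The module is installed in compiled form; this text tells all that it offers.
- The arm moves only by the tool step_arm, never from a script. Its argument "steps" is a list of rows, each a list of 7 numbers: the finger opening in mm, from 0 to 85.4, then the shift along the tool's x, y, z in mm, then the turn, a rotation vector about the tool's x, y, z in rad. In form: [[jaw, x, y, z, wx, wy, wz], ...]. A call has 1 to 20 rows; each row is the pose to reach, as a shift and turn from the pose commanded when the call began, along the tool's axes at that moment; what a row does not reach only later rows make up. A row lasts 1/10 s, in which the tool goes at most 50 mm and 8.59 degrees, less where a joint would pass 70% of its speed; a pose out of reach is approached as far as the arm can. A call with a gripper value outside its range is refused whole. The fingers move at their own pace and stop on an object; "squeeze" is the grip in N (left out, the last holds). Time passes only in rows, so rows that repeat a pose let the fingers close. It gives the time, the measured TCP pose, the force, the opening and the grip force at its end, in the units of the state.
- arm.state(): the state, without advancing time (a new reading comes with each control period).
- arm.snapshot(name): name is "side" or "top"; returns a dict with "frame" (384x512x3 uint8, red, green, blue), "intrinsics" (3x3 intrinsics, pixels), "rvec" (rotation vector, rad) and "tvec" (3), from world to camera coordinates, as OpenCV has them. Camera axes: x right, y down, z forward; pixel columns grow to the right and rows downward; lengths in m; the calibration is good to about 2 mm. A picture is of the moment at which its call begins. There is no depth.
- arm.job_done(): hands the job in; it is judged then, once.
Trained networks look in the newest picture that a camera, given by its name, has taken for a name from the list of things; names that differ only in an ending like _2 or _b are one class to them, and where a whole thing is asked for, a point or a joint stands for the part that bears it (a point fixed in the world has none). Each returns a list of dicts, best first, with "score" (0 to 1); they miss things now and then, are a little off and sometimes report something else, mostly with a low value. They report only what shows in the picture. A call takes as long as a camera call. They do not tell look-alikes from the thing itself.
- arm.cut_out(camera, name): "mask" (384x512 bool, what is visible of it) and "point" ([column, row] in pixels, amid what is visible of it).
The state is a dict: "time_s": time; "joint_pos": joint angles; "dq": joint speeds; "tau": joint torques, N m; "ee_pos": TCP position; "tool_rot": TCP orientation; "ft_force": force on the tool from outside, world axes, zero at the start; "torque": the same for the moment, N m; "finger_gap": finger opening in m; "gripper_force": force on a finger pad.
Only numpy, scipy, OpenCV 4.12 (cv2) and the standard library are available. Lean on these libraries where they do the work, as an engineer would, in place of code of your own. Each camera call takes 0.05 s, during which the arm holds its last target. There are 200 camera calls.

TASK

Set out the plating station: stand the gas burner in the middle of the heat-proof mat, lay the orange-brown culture dish centred on the turntable inside its blue ring so that it will spin true, stand the bottle with the yellowish medium in the weighted bottle stand, and lay the blue inoculating loop lengthwise across both saddles of the loop rest, either way round, so that its tip stays off the bench. Keep the burner, dish and bottle upright, set things down rather than dropping them, leave the timer and the green-capped vial where they stand, and let go of everything.

Things in the scene. Friction and masses are not known exactly. Their poses are not given: they have to be found in the camera images.
- burner_center (a point): gas burner standing upright: grey metal foot 71 mm across, slim upright barrel, 124 mm tall, 0.42 kg. The point is on its axis half-way up, 62 mm above its underside; z is up. Below 61 mm are the stem, two side knobs and the air collar (28 mm wide); from 61 to 124 mm the barrel is plain and round, 16 mm across: take it there.
- dish_center (a point): closed 60 mm culture dish with orange-brown medium, lying flat, lid on: a disc 60 mm across and 15 mm high, about 20 g. The point is its centre, 7.5 mm above its underside; z is up. Take it across the rim. (The stack of teal dishes at the back is not part of the job.)
- bottle_center (a point): upright screw-cap media bottle with a blue cap, yellowish contents and a blue-banded label: 56 mm across, 107 mm tall, about 0.16 kg. The point is on its axis half-way up, 53.5 mm above its underside; z is up. The body is round, 56 mm across there; take it there. (The like bottle with white contents and a red-banded label, at the left rear, stays.)
- loop_center (a point): blue plastic inoculating loop lying flat, 112 mm long along its y axis, 12 g. The point is the middle of its length, 4 mm above its underside. The handle (6 to 8 mm wide, 8 mm high) runs from y = +11 to +56 mm, the thin stem (4 mm, its underside 2 mm higher) from y = +11 to -51 mm, ending in the small ring. Take the handle near y = +18 mm.
- heat_mat_top (a point): square heat-proof mat, 100 x 100 mm and 8 mm thick, pale board with a thin dark edge and a thin grey circle (92 mm across inside) about its middle; it does not move. The point is the centre of its upper face (8 mm above the worktop); z is up.
- turntable_top (a point): plating turntable: dark grey round platter 96 mm across on a grey foot, its face 27 mm above the worktop, flat, with concentric rings; the outer, blue ring (80 mm across inside) surrounds the dish's place. The foot does not move; the platter turns freely. The point is the centre of the platter's face, z up.
- bottle_stand_floor (a point): weighted bottle stand: blue round open cup about 92 mm across at the foot, mouth 72 mm clear width at the rim, rim 32 mm above the worktop, wall 4 mm, floor 6 mm above the worktop; it does not move. The point is the centre of its inner floor; z is up.
- loop_rest_mid (a point): loop rest, fixed: white base 50 x 98 x 6 mm with two steel-wire saddles at y = -40 and +40 mm of its frame; the loop lies along y across both. Each saddle is a level span 27 mm wide in x, top 32 mm above the worktop, between horns up to 43 mm. The point is midway between the saddles, at the spans' top; a loop in place has its point about 3 mm higher. Free space between the saddles.
- timer_center (a point): white countdown timer standing at the back of the worktop, 33 x 52 x 47 mm; leave alone. The point is 23.5 mm above its underside.
- vial_center (a point): small sample vial with a green cap, 21 mm across and 47 mm tall, standing near the bench corner; leave alone. The point is on its axis, 23.5 mm above its underside.
Things that resemble listed ones, but are neither listed nor needed, are in the scene too. Leave any purple look-alike of the part that bears dish_center alone.

How it is judged:
At the end, for the whole second after the job is handed in: Burner upright, within 12 mm of the mat's centre; dish flat, within 10 mm of the platter's centre; bottle upright on its stand's floor, within 14 mm; loop level across both saddles, within 20 mm of the rest's middle and 0.3 rad of its length; all released and at rest (horizontal distance between burner_center and heat_mat_top below 0.012 m and z of burner_center in the frame of heat_mat_top between 0.056 and 0.068 m and angle between each of burner_center, dish_center, bottle_center's own z axis and vertical below 0.1 rad and horizontal distance between dish_center and turntable_top below 0.01 m and z of dish_center in the frame of turntable_top between 0.0015 and 0.0135 m and horizontal distance between bottle_center and bottle_stand_floor below 0.014 m and z of bottle_center in the frame of bottle_stand_floor between 0.0475 and 0.0595 m and horizontal distance between loop_center and loop_rest_mid below 0.02 m and z of loop_center in the frame of loop_rest_mid between -0.005 and 0.01 m and angle between the y axis of loop_center and the y axis of loop_rest_mid, either way round below 0.3 rad and angle between loop_center's own y axis and vertical between 1.4 and 1.74 rad and linear speed of each of burner, dish, bottle, loop below 0.02 m/s and contact force between each of burner, dish, bottle, loop and the fingers below 0.05 N); the robot touches nothing.
It fails at once if burner, dish, bottle or loop let go in mid-air, more than about 3 cm above where it could stand ((height (world z) of burner_center above 0.105 m and contact force between burner and anything else below 0.005 N) or (height (world z) of dish_center above 0.07 m and contact force between dish and anything else below 0.005 N) or (height (world z) of bottle_center above 0.095 m and contact force between bottle and anything else below 0.005 N) or (height (world z) of loop_center above 0.075 m and contact force between loop and anything else below 0.005 N)).
It fails at once if burner, dish or bottle tipped by more than 45 degrees (angle between any of burner_center, dish_center, bottle_center's own z axis and vertical above 0.79 rad).
It fails at once if timer or vial pushed more than 25 mm from where it stood (distance of any of timer_center, vial_center from where it was at the start of the episode above 0.025 m).
It also fails if it takes over 109 s, if anything falls off the work surface, if the arm or the gripper's body presses on something with over 40 N, if the wrist force passes 120 N, or if a joint passes its speed limit or range.

## Working session

There is one attempt and no reset: what is moved stays moved. The work goes in short steps, Python scripts to look and compute and a tool call to move; the robot and the scene stay as the last step left them, time stands still between calls to the robot, and variables do not carry over. Pictures are saved under pics/ and viewed, at most 14 in all, crops included, and the job is handed in when it is done.

Besides the shell and the picture viewer there is one more tool, called after "Request:" by a JSON object that holds its "op" and its "data", one argument or row to a line. step_arm: Moves the arm, as the interface text tells. Its arguments: {"type":"object","properties":{"steps":{"type":"array"},"squeeze":{"type":"number"}},"required":["steps"]}

```bash
mkdir -p pics; cat > h.py <<'E'
import numpy as np, cv2
from bench import arm
def snap(n):
    s=arm.snapshot(n); return s
def ray(s,px):
    R=cv2.Rodrigues(np.array(s["rvec"],float))[0]; t=np.array(s["tvec"],float).ravel()
    d=R.T@np.linalg.inv(s["intrinsics"])@np.array([px[0],px[1],1.]); return -R.T@t,d
def at(s,px,z):
    c,d=ray(s,px); return c+d*(z-c[2])/d[2]
def proj(s,p):
    return cv2.projectPoints(np.array(p,float).reshape(-1,3),np.array(s["rvec"],float),np.array(s["tvec"],float),np.array(s["intrinsics"],float),None)[0].reshape(-1,2)
def save(s,name): cv2.imwrite("pics/"+name,cv2.cvtColor(s["frame"],cv2.COLOR_RGB2BGR))
E
python3 - <<'E'
from h import *
np.set_printoptions(precision=4,suppress=True)
Z=dict(burner_center=.062,dish_center=.0075,bottle_center=.0535,loop_center=.004,heat_mat_top=.008,turntable_top=.027,bottle_stand_floor=.03,loop_rest_mid=.03,timer_center=.0235,vial_center=.0235)
st=arm.state();print(st["ee_pos"],st["tool_rot"],st["finger_gap"],arm.tip_reach,st["time_s"])
for c in("top","side"):
    s=snap(c);save(s,c+"0.png");print(c,ray(s,(256,192)))
    for n,z in Z.items():
        for r in arm.cut_out(c,n)[:3]:
            if r["score"]<.2: continue
            m=r["mask"];ys,xs=np.nonzero(m)
            print(n,round(r["score"],2),np.round(r["point"]),(xs.min(),xs.max(),ys.min(),ys.max()),at(s,r["point"],z)[:2])
E
```

```text
[ 0.2331 -0.6856  0.2094] [-0.0011  0.9866  0.1632 -0.0003] 0.08489487888883546 0.019 0.0
top (array([0.3607, 0.1496, 0.8976]), array([ 0.193 ,  0.0149, -0.9811]))
burner_center 0.88 [282. 227.] (np.int64(264), np.int64(296), np.int64(213), np.int64(244)) [0.4505 0.1054]
burner_center 0.68 [253. 159.] (np.int64(237), np.int64(278), np.int64(140), np.int64(180)) [0.5994 0.1706]
dish_center 0.97 [219. 283.] (np.int64(206), np.int64(232), np.int64(271), np.int64(298)) [0.3288 0.2403]
dish_center 0.86 [226. 238.] (np.int64(214), np.int64(239), np.int64(228), np.int64(253)) [0.4277 0.228 ]
bottle_center 0.8 [345. 221.] (np.int64(327), np.int64(357), np.int64(205), np.int64(232)) [ 0.4677 -0.0291]
bottle_center 0.66 [180. 288.] (np.int64(172), np.int64(183), np.int64(275), np.int64(298)) [0.3182 0.317 ]
heat_mat_top 0.87 [193. 184.] (np.int64(166), np.int64(223), np.int64(155), np.int64(211)) [0.5524 0.3099]
turntable_top 0.71 [255. 159.] (np.int64(237), np.int64(278), np.int64(140), np.int64(180)) [0.6085 0.1678]
bottle_stand_floor 0.58 [141. 213.] (np.int64(119), np.int64(161), np.int64(
[... 1141 characters left out ...]
.int64(164), np.int64(189)) [0.4809 0.4408]
turntable_top 0.68 [276. 208.] (np.int64(255), np.int64(292), np.int64(193), np.int64(220)) [0.5984 0.1417]
bottle_stand_floor 0.58 [179. 175.] (np.int64(165), np.int64(197), np.int64(164), np.int64(189)) [0.4653 0.4103]
bottle_stand_floor 0.52 [330. 206.] (np.int64(322), np.int64(344), np.int64(194), np.int64(216)) [0.7109 0.0772]
loop_rest_mid 0.87 [311. 239.] (np.int64(289), np.int64(332), np.int64(222), np.int64(245)) [0.5901 0.0063]
timer_center 0.61 [335. 204.] (np.int64(321), np.int64(345), np.int64(194), np.int64(217)) [0.7324 0.0804]
vial_center 0.74 [317. 278.] (np.int64(312), np.int64(324), np.int64(266), np.int64(290)) [ 0.5285 -0.0826]
```

View pics/top0.png

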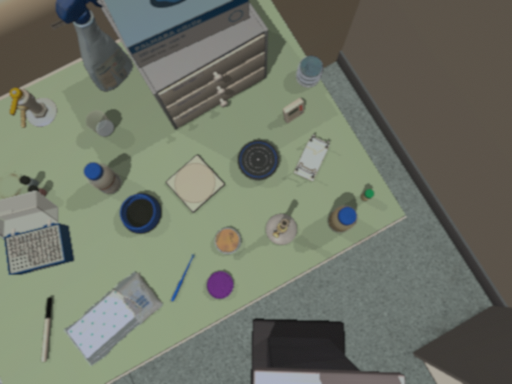

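View pics/side0.png

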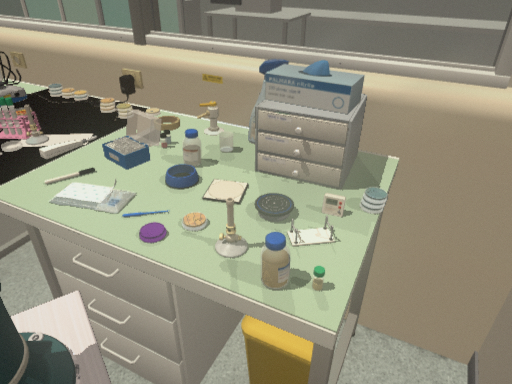

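```bash
python3 - <<'E'
from h import *
np.set_printoptions(precision=4,suppress=True)
s=snap("top");f=s["frame"]
cv2.imwrite("pics/topc.png",cv2.resize(cv2.cvtColor(f[125:310,110:375],cv2.COLOR_RGB2BGR),None,fx=3,fy=3,interpolation=cv2.INTER_CUBIC))
hsv=cv2.cvtColor(f,cv2.COLOR_RGB2HSV)
t=snap("side");ht=cv2.cvtColor(t["frame"],cv2.COLOR_RGB2HSV)
def comp(h,lo,hi,box):
    m=cv2.inRange(h,lo,hi);k=np.zeros_like(m);x0,x1,y0,y1=box;k[y0:y1,x0:x1]=m[y0:y1,x0:x1];return k
m=comp(hsv,(95,120,60),(125,255,255),(160,205,245,310))
ys,xs=np.nonzero(m);print("loop px",len(xs),xs.mean(),ys.mean())
P=np.array([at(s,(x,y),.004)[:2] for x,y in zip(xs,ys)])
c=P.mean(0);u=np.linalg.svd(P-c)[2][0];q=(P-c)@u;print("loop dir",u,"ends",c+u*q.min(),c+u*q.max(),q.max()-q.min())
for lo in np.linspace(q.min(),q.max(),7)[:-1]: print((( q>=lo)&(q<lo+np.ptp(q)/6)).sum(),end=" ")
m=comp(hsv,(105,120,60),(125,255,255),(325,365,200,235));ys,xs=np.nonzero(m);print("\ncap",len(xs),at(s,(xs.mean(),ys.mean()),.107))
m=comp(ht,(105,120,60),(125,255,255),(260,292,230,252));ys,xs=np.nonzero(m);print("cap side",len(xs),at(t,(xs.mean(),ys.mean()),.098))
for n,z in (("heat_mat_top",.008),("turntable_top",.024),("bottle_stand_floor",.02),("dish_center",.010),("loop_rest_mid",.01)):
  for cam,ss in (("top",s),("side",t)):
    for r in arm.cut_out(cam,n)[:2]:
        cs=cv2.findContours(r["mask"].astype(np.uint8),0,1)[0];cc=max(cs,key=cv2.contourArea)[:,0]
        W=np.array([at(ss,p,z)[:2] for p in cc],np.float32);rc=cv2.minAreaRect(W);mc=cv2.minEnclosingCircle(W)
        print(n,cam,round(r["score"],2),"rect",np.round(rc[0],4),np.round(rc[1],3),round(rc[2],1),"circ",np.round(mc[0],4),round(mc[1],4))
E
```

```text
loop px 64 177.546875 287.890625
loop dir [-0.9252  0.3796] ends [0.3512 0.3169] [0.2901 0.3419] 0.06594760488625827
6 6 14 11 14 13 
cap 241 [ 0.4723 -0.0226  0.107 ]
cap side 167 [ 0.4763 -0.0165  0.098 ]
heat_mat_top side 0.62 rect [0.55   0.3024] [0.108 0.102] 43.9 circ [0.5504 0.3028] 0.0674
turntable_top top 0.91 rect [0.6093 0.1614] [0.093 0.094] 1.2 circ [0.6091 0.1612] 0.0487
turntable_top top 0.49 rect [0.3158 0.3285] [0.009 0.044] 70.9 circ [0.316  0.3293] 0.022
turntable_top side 0.58 rect [0.6022 0.1546] [0.12  0.094] 57.1 circ [0.6043 0.1532] 0.0623
turntable_top side 0.41 rect [0.4644 0.1539] [0.217 0.069] 70.3 circ [0.4764 0.1496] 0.1094
bottle_stand_floor side 0.72 rect [0.734 0.087] [0.094 0.054] 39.1 circ [0.7352 0.0853] 0.0494
bottle_stand_floor side 0.67 rect [0.4774 0.4234] [0.149 0.089] 68.1 circ [0.4796 0.4225] 0.0744
dish_center top 0.63 rect [0.3265 0.2391] [0.058 0.057] 2.2 circ [0.3262 0.2391] 0.0305
dish_center top 0.6 rect [0.423  0.2265] [0.056 0.056] 1.5 circ [0.4231 0.2263] 0.0299
dish_center side 0.81 rect [0.42   0.2248] [0.072 0.056] 62.9 circ [0.4195 0.2244] 0.0375
dish_center side 0.63 rect [0.4842 0.4411] [0.15  0.091] 68.1 circ [0.482 0.442] 0.0755
loop_rest_mid top 0.93 rect [0.6205 0.0368] [0.049 0.101] 64.7 circ [0.6206 0.0367] 0.0536
loop_rest_mid top 0.53 rect [0.6121 0.1616] [0.097 0.096] 1.2 circ [0.6121 0.1613] 0.05
loop_rest_mid side 0.65 rect [0.6245 0.0453] [0.093 0.108] 64.2 circ [0.6244 0.0446] 0.0694
```

View pics/topc.png

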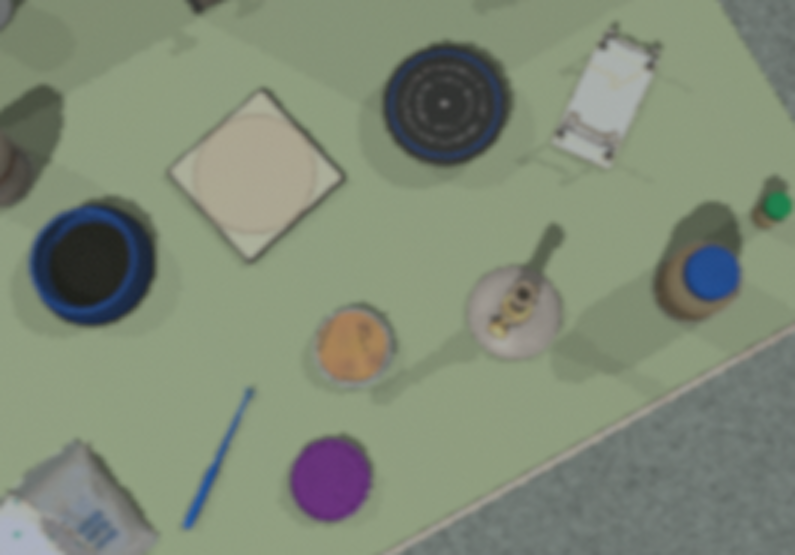

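```bash
cat >> h.py <<'E'
def go(target,yaw=None):
    "shift (mm, tool axes) to world target; yaw = wanted angle of tool x, turn about tool z"
    from scipy.spatial.transform import Rotation as Ro
    st=arm.state();q=st["tool_rot"];R=Ro.from_quat([*q[1:],q[0]]).as_matrix()
    d=R.T@(np.array(target)-st["ee_pos"])*1000
    y0=np.arctan2(R[1,0],R[0,0]);w=None
    if yaw is not None: w=-((yaw-y0+np.pi/2)%np.pi-np.pi/2)
    return np.round(d,1),None if w is None else np.round(w,3),np.round(st["ee_pos"],4),round(np.degrees(y0),1)
E
python3 - <<'E'
from h import *
np.set_printoptions(precision=4,suppress=True)
s=snap("top");t=snap("side")
g=lambda x,y:(110+x/3,125+y/3)
for n,p,z in (("mat",g(256,175),.008),("tt",g(447,104),.027),("stand rim",g(91,258),.032),("dish",g(354,346),.015),("burnfoot",g(515,312),.01),("rest",g(607,100),.006),("rest a",g(633,46),.006),("rest b",g(581,157),.006),("loop handle",g(187,525),.004),("loop tip",g(251,390),.004),("vial cap",g(777,206),.047)):
    print(n,at(s,p,z))
for n,p,z in (("dish",(195,220),.015),("burnfoot",(231,247),.008),("tt",(274,206),.027),("mat",(226,191),.008),("stand rim",(182,175),.032)): print("side",n,at(t,p,z))
def tri(a,b):
    c1,d1=ray(s,a);c2,d2=ray(t,b);A=np.stack([d1,-d2],1);k=np.linalg.lstsq(A,c2-c1,rcond=None)[0]
    return (c1+d1*k[0]+c2+d2*k[1])/2,np.linalg.norm(c1+d1*k[0]-c2-d2*k[1])
print(tri((347,215.5),(275.5,238)))
for b in ((.45,.09),(.44,.095)): print(proj(s,[[*b,0],[*b,.124]]),proj(t,[[*b,0],[*b,.124]]))
E
```

```text
mat [0.5529 0.3043 0.008 ]
tt [0.6076 0.1579 0.027 ]
stand rim [0.4818 0.4196 0.032 ]
dish [0.423  0.2227 0.015 ]
burnfoot [0.4518 0.1031 0.01  ]
rest [0.6196 0.0333 0.006 ]
rest a [0.6642 0.0128 0.006 ]
rest b [0.5734 0.0535 0.006 ]
loop handle [0.2901 0.341  0.004 ]
loop tip [0.389  0.2995 0.004 ]
vial cap [ 0.5302 -0.0848  0.047 ]
side dish [0.4206 0.2193 0.015 ]
side burnfoot [0.4466 0.0981 0.008 ]
side tt [0.5995 0.1521 0.027 ]
side mat [0.5503 0.3012 0.008 ]
side stand rim [0.4718 0.404  0.032 ]
(array([ 0.4723, -0.0231,  0.1045]), np.float64(0.0009059145876935722))
[[287.1936 230.3936]
 [291.4524 224.2298]] [[234.3485 251.3708]
 [233.1227 203.4959]]
[[284.9443 234.7417]
 [288.8595 229.2472]] [[229.1472 251.7616]
 [227.4617 203.8384]]
```

```bash
python3 -c "
from h import *
print(go((.472,-.023,.2),np.radians(130)))"
```

```text
(array([ 439.5, -551.2,   10.6]), np.float64(1.201), array([ 0.2334, -0.6864,  0.2106]), np.float64(18.8))
```

Request:
{"op": "step_arm", "data": {
  "steps": [
    [85,440,-551,10,0,0,-1.94],
    [85,440,-551,10,0,0,-1.94],
    [85,440,-551,10,0,0,-1.94],
    [85,440,-551,10,0,0,-1.94],
    [85,440,-551,10,0,0,-1.94],
    [85,440,-551,10,0,0,-1.94],
    [85,440,-551,10,0,0,-1.94],
    [85,440,-551,10,0,0,-1.94],
    [85,440,-551,10,0,0,-1.94],
    [85,440,-551,10,0,0,-1.94],
    [85,440,-551,10,0,0,-1.94],
    [85,440,-551,10,0,0,-1.94],
    [85,440,-551,10,0,0,-1.94],
    [85,440,-551,10,0,0,-1.94],
    [85,440,-551,10,0,0,-1.94],
    [85,440,-551,10,0,0,-1.94],
    [85,440,-551,10,0,0,-1.94],
    [85,440,-551,10,0,0,-1.94]
  ],
  "squeeze": 40
}}

```text
time_s: 3.6
ee_pos: [0.4718, -0.0253, 0.2003]
tool_rot: [-0.0, 0.425, 0.905, -0.001]
ft_force: [-0.7, -0.1, -0.2]
finger_gap: 0.0849
gripper_force: 0.0
```

```bash
python3 -c "
from h import *
print(arm.state()['joint_pos'],arm.state()['ft_force'])
print(go((.472,-.023,.066),np.radians(130)))
s=snap('side');print(proj(s,[[.472,-.023,.0535],[.472,-.023,.107],arm.state()['ee_pos']]))
a=s['frame'][130:330,160:400];cv2.imwrite('pics/b1.png',cv2.resize(a[:,:,::-1],None,fx=3,fy=3))"
```

```text
[ 0.42721797  0.33888886 -0.58491607  2.15351304  0.28249184  0.72358121
  0.34791194] [-0.68209929 -0.07772673 -0.15064309]
(array([  1.7,   1.9, 134.3]), np.float64(-0.005), array([ 0.4718, -0.0253,  0.2003]), np.float64(129.7))
[[274.5204581  259.1008416 ]
 [275.60308316 236.9065349 ]
 [278.45719788 194.03908918]]
```

View pics/b1.png

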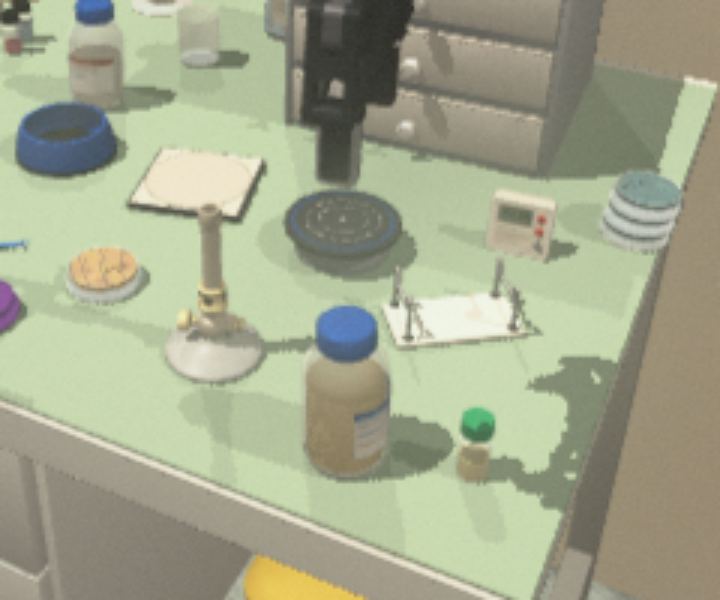

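Request:
{"op": "step_arm", "data": {
  "steps": [
    [85,2,2,50,0,0,0],
    [85,2,2,100,0,0,0],
    [85,2,2,125,0,0,0],
    [85,2,2,138,0,0,0],
    [85,2,2,138,0,0,0],
    [50,2,2,138,0,0,0],
    [50,2,2,138,0,0,0],
    [50,2,2,138,0,0,0],
    [50,2,2,138,0,0,0],
    [50,2,2,138,0,0,0],
    [50,2,2,138,0,0,0],
    [50,2,2,138,0,0,0]
  ],
  "squeeze": 40
}}

```text
time_s: 4.85
ee_pos: [0.4729, -0.0202, 0.0627]
tool_rot: [0.0, 0.423, 0.906, 0.0]
ft_force: [-0.3, 0.3, 0.1]
finger_gap: 0.0504
gripper_force: 0.0
```

```bash
python3 -c "
from h import *
print(arm.state()['gripper_force'],arm.state()['finger_gap'])
s=snap('side')
a=s['frame'][150:320,200:360];b=snap('top')['frame'][150:300,280:420]
a=cv2.resize(a,(480,510));b=cv2.resize(b,None,fx=2.25,fy=2.25);b=cv2.copyMakeBorder(b,0,510-b.shape[0],0,0,0)
cv2.imwrite('pics/b2.png',np.hstack([a,b])[:,:,::-1])"
```

```text
0.0 0.05038632392514342
```

View pics/b2.png

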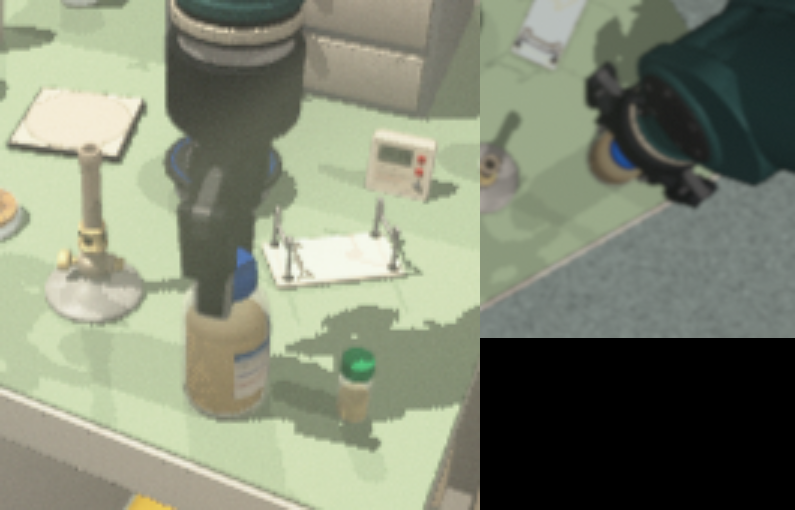

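```bash
python3 -c "
from h import *
np.set_printoptions(precision=1,suppress=True)
st=arm.state();e=st['ee_pos'];u=np.array([.766*0+np.cos(np.radians(40)),np.sin(np.radians(40)),0])
for n in('side','top'):
  s=snap(n);print(proj(s,[e-u*.03-[0,0,.015],e+u*.03-[0,0,.015],e-u*.03+[0,0,.1],e+u*.03+[0,0,.1],[e[0],e[1],0],[.472,-.023,0],[.472,-.023,.107]]))
  r=arm.cut_out(n,'bottle_center');print([(x['score'],x['point']) for x in r])
  m=cv2.inRange(cv2.cvtColor(s['frame'],cv2.COLOR_RGB2HSV),(105,120,60),(125,255,255));
  m=m[200:260,250:370];ys,xs=np.nonzero(m);print(xs.mean()+250,ys.mean()+200,len(xs),xs.min()+250,xs.max()+250,ys.min()+200,ys.max()+200)
"
```

```text
[[270.  271.2]
 [277.6 250.4]
 [272.  220.7]
 [280.2 201.8]
 [273.  278.6]
 [273.5 279.6]
 [275.6 236.9]]
[(0.86, [280.5, 265.2])]
280.3529411764706 235.41176470588235 17 279 283 233 238
[[349.  229.8]
 [330.8 208.3]
 [362.7 223.7]
 [341.5 198.9]
 [335.7 221.6]
 [336.9 222. ]
 [347.1 215.7]]
[(0.61, [337.0, 225.5])]
342.280701754386 219.2280701754386 57 338 348 213 224
```

```bash
python3 -c "
from h import *
st=arm.state();e=st['ee_pos'];u=np.array([np.cos(np.radians(40)),np.sin(np.radians(40)),0])
o=[]
for n,(x0,y0) in (('side',(235,180)),('top',(310,170))):
  s=snap(n);f=s['frame'][y0:y0+110,x0:x0+80];f=cv2.resize(f,None,fx=5,fy=5,interpolation=cv2.INTER_CUBIC)
  f=(255*(f/255.)**.5).astype(np.uint8)
  P=proj(s,[e-u*.025-[0,0,.015],e+u*.025-[0,0,.015],e])
  for (x,y),c in zip(P,((255,0,0),(0,255,0),(255,255,0))): cv2.circle(f,(int((x-x0)*5),int((y-y0)*5)),4,c,-1)
  o.append(f)
cv2.imwrite('pics/b3.png',np.hstack(o)[:,:,::-1])"
```

```text
(no output)
```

View pics/b3.png

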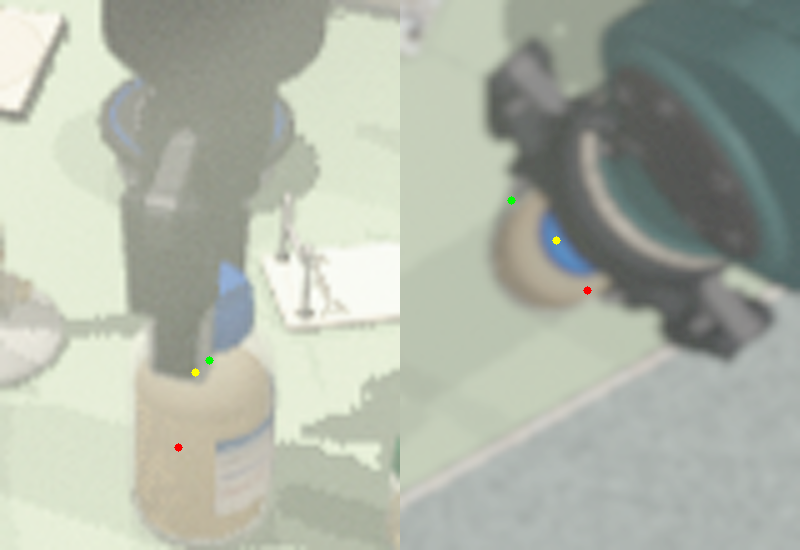

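Request:
{"op": "step_arm", "data": {
  "steps": [
    [85,0,0,0,0,0,0],
    [85,0,0,0,0,0,0],
    [85,0,0,0,0,0,0],
    [85,0,0,0,0,0,0],
    [85,0,0,3,0,0,0],
    [85,0,0,6,0,0,0],
    [85,0,0,8,0,0,0]
  ]
}}

```text
time_s: 5.95
ee_pos: [0.4727, -0.0203, 0.0542]
tool_rot: [-0.0, 0.423, 0.906, -0.0]
ft_force: [-0.3, -0.2, -0.4]
finger_gap: 0.0849
gripper_force: 0.0
```

```bash
python3 -c "
from h import *
st=arm.state();e=st['ee_pos'];print(e,st['ft_force'],st['finger_gap'])
u=np.array([np.cos(np.radians(40)),np.sin(np.radians(40)),0])
o=[]
for n,(x0,y0) in (('side',(225,150)),('top',(310,150))):
  s=snap(n);f=s['frame'][y0:y0+130,x0:x0+100];f=cv2.resize(f,None,fx=4,fy=4,interpolation=cv2.INTER_CUBIC)
  f=(255*(f/255.)**.5).astype(np.uint8)
  P=proj(s,[e-u*.0425-[0,0,.006],e+u*.0425-[0,0,.006],e,e+[0,0,.054]])
  for (x,y),c in zip(P,((255,0,0),(0,255,0),(255,255,0),(255,0,255))): cv2.circle(f,(int((x-x0)*4),int((y-y0)*4)),3,c,-1)
  o.append(f)
cv2.imwrite('pics/b4.png',np.hstack(o)[:,:,::-1])"
```

```text
[ 0.47265795 -0.02028725  0.0542203 ] [-0.3125919  -0.15585442 -0.44461635] 0.08493381097929356
```

View pics/b4.png

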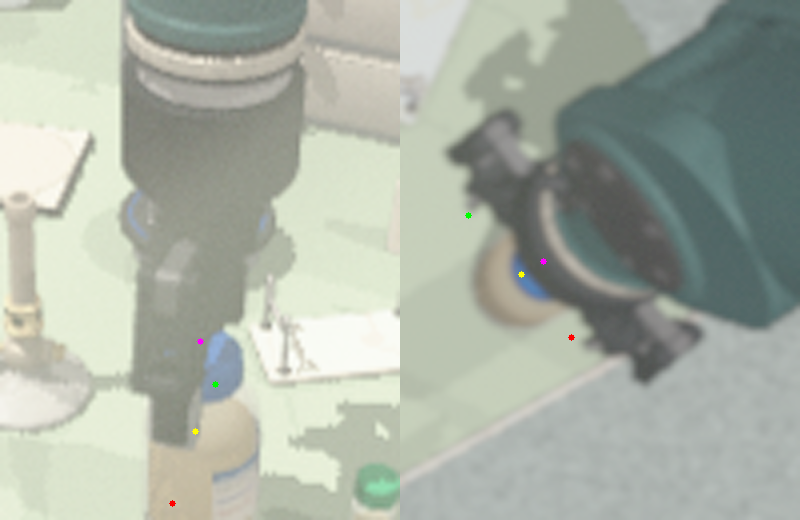

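Request:
{"op": "step_arm", "data": {
  "steps": [
    [85,0,0,5,0,0,0],
    [85,0,0,10,0,0,0],
    [85,0,0,14,0,0,0],
    [85,0,0,14,0,0,0]
  ]
}}

```text
time_s: 6.45
ee_pos: [0.4724, -0.0202, 0.04]
tool_rot: [-0.001, 0.423, 0.906, -0.0]
ft_force: [0.2, 0.6, -0.2]
finger_gap: 0.0849
gripper_force: 0.0
```

Request:
{"op": "step_arm", "data": {
  "steps": [
    [50,0,0,0,0,0,0],
    [50,0,0,0,0,0,0],
    [50,0,0,0,0,0,0],
    [50,0,0,0,0,0,0],
    [50,0,0,0,0,0,0],
    [50,0,0,0,0,0,0]
  ]
}}

```text
time_s: 7.05
ee_pos: [0.4728, -0.0204, 0.0411]
tool_rot: [0.0, 0.423, 0.906, -0.0]
ft_force: [-0.7, -0.1, 6.3]
finger_gap: 0.0527
gripper_force: 41.3
```

Request:
{"op": "step_arm", "data": {
  "steps": [
    [85,0,0,0,0,0,0],
    [85,0,0,0,0,0,0],
    [85,0,0,0,0,0,0],
    [85,0,0,0,0,0,0],
    [85,0,0,5,0,0,0],
    [85,0,0,10,0,0,0],
    [85,0,0,14,0,0,0],
    [85,0,0,14,0,0,0]
  ]
}}

```text
time_s: 7.85
ee_pos: [0.4723, -0.0202, 0.0258]
tool_rot: [-0.001, 0.423, 0.906, -0.0]
ft_force: [1.0, -0.9, 0.2]
finger_gap: 0.0853
gripper_force: 0.0
```

Request:
{"op": "step_arm", "data": {
  "steps": [
    [50,0,0,0,0,0,0],
    [50,0,0,0,0,0,0],
    [50,0,0,0,0,0,0],
    [50,0,0,0,0,0,0],
    [50,0,0,0,0,0,0],
    [50,0,0,0,0,0,0]
  ]
}}

```text
time_s: 8.45
ee_pos: [0.4725, -0.0205, 0.0268]
tool_rot: [-0.0, 0.423, 0.906, -0.0]
ft_force: [-1.4, -0.3, 5.4]
finger_gap: 0.054
gripper_force: 41.8
```

Request:
{"op": "step_arm", "data": {
  "steps": [
    [85,0,0,0,0,0,0],
    [85,0,0,0,0,0,0],
    [85,0,0,0,0,0,0],
    [85,0,0,3,0,0,0],
    [85,0,0,7,0,0,0],
    [85,0,0,7,0,0,0]
  ]
}}

```text
time_s: 9.05
ee_pos: [0.4725, -0.0202, 0.019]
tool_rot: [-0.0, 0.423, 0.906, -0.0]
ft_force: [-0.1, -0.4, 0.1]
finger_gap: 0.0848
gripper_force: 0.0
```

Request:
{"op": "step_arm", "data": {
  "steps": [
    [50,0,0,0,0,0,0],
    [50,0,0,0,0,0,0],
    [50,0,0,0,0,0,0],
    [50,0,0,0,0,0,0],
    [50,0,0,0,0,0,0],
    [50,0,0,0,0,0,0]
  ]
}}

```text
time_s: 9.65
ee_pos: [0.4723, -0.0206, 0.0197]
tool_rot: [-0.0, 0.423, 0.906, -0.0]
ft_force: [-1.8, -0.6, 4.2]
finger_gap: 0.0544
gripper_force: 41.8
```

```bash
python3 -c "
from h import *
st=arm.state();e=st['ee_pos'];print(e,st['ft_force'],st['finger_gap'])
u=np.array([np.cos(np.radians(40)),np.sin(np.radians(40)),0])
o=[]
for n,(x0,y0) in (('side',(225,170)),('top',(310,150))):
  s=snap(n);f=s['frame'][y0:y0+130,x0:x0+100];f=cv2.resize(f,None,fx=4,fy=4,interpolation=cv2.INTER_CUBIC)
  f=(255*(f/255.)**.5).astype(np.uint8)
  P=proj(s,[e-u*.028-[0,0,.014],e+u*.028-[0,0,.014],e,e+[0,0,.054]])
  for (x,y),c in zip(P,((255,0,0),(0,255,0),(255,255,0),(255,0,255))): cv2.circle(f,(int((x-x0)*4),int((y-y0)*4)),3,c,-1)
  o.append(f)
cv2.imwrite('pics/b5.png',np.hstack(o)[:,:,::-1])"
```

```text
[ 0.47233941 -0.02055655  0.01971612] [-1.76485438 -0.56762401  4.23900099] 0.054396192610894206
```

View pics/b5.png

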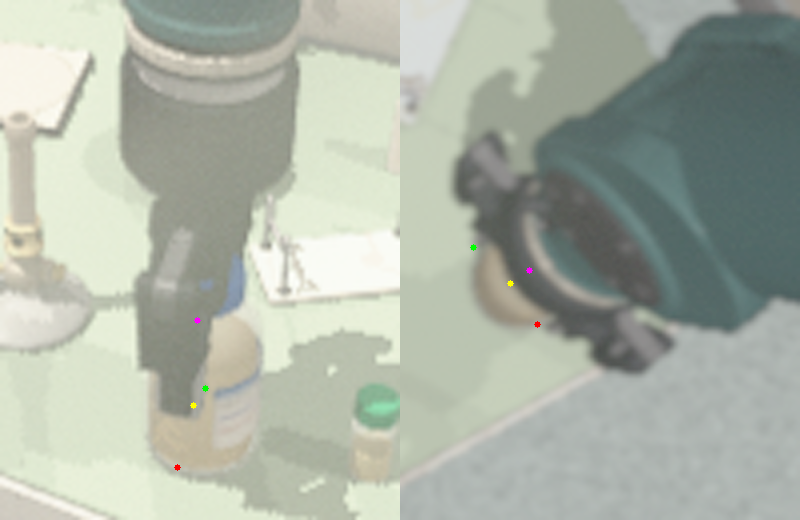

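Request:
{"op": "step_arm", "data": {
  "steps": [
    [50,0,0,0,0,0,0],
    [50,0,0,-3,0,0,0],
    [50,0,0,-10,0,0,0],
    [50,0,0,-40,0,0,0],
    [50,0,0,-80,0,0,0],
    [50,0,0,-120,0,0,0],
    [50,0,0,-150,0,0,0],
    [50,0,0,-150,0,0,0]
  ],
  "squeeze": 60
}}

```text
time_s: 10.55
ee_pos: [0.4762, -0.0197, 0.1735]
tool_rot: [0.004, 0.423, 0.906, 0.002]
ft_force: [0.5, 0.5, -3.1]
finger_gap: 0.0534
gripper_force: 64.3
```

```bash
python3 -c "
from h import *
print(go((.480,.420,.17),np.radians(130)))
s=snap('top');t=snap('side')
def cap(s,b):
  m=cv2.inRange(cv2.cvtColor(s['frame'],cv2.COLOR_RGB2HSV),(105,120,60),(125,255,255));x0,x1,y0,y1=b
  ys,xs=np.nonzero(m[y0:y1,x0:x1]);return len(xs),xs.mean()+x0,ys.mean()+y0
print(cap(s,(310,390,170,250)),cap(t,(250,310,120,260)))
for n in('top','side'):
  for r in arm.cut_out(n,'bottle_center')[:2]:
    ys,xs=np.nonzero(r['mask']);print(n,r['score'],r['point'],xs.min(),xs.max(),ys.min(),ys.max())
print(proj(t,[[.472,-.023,.15],[.472,-.023,.257]]))
"
```

```text
(array([334.8, 285.1,   3.6]), np.float64(-0.001), array([ 0.4762, -0.0197,  0.1735]), np.float64(129.9))
(0, np.float64(nan), np.float64(nan)) (0, np.float64(nan), np.float64(nan))
top 0.59 [350.3, 214.8] 340 366 195 222
side 0.82 [287.4, 200.4] 263 297 161 225
[[276.54027542 217.69366693]
 [279.17775674 163.62409903]]<string>:7: RuntimeWarning: Mean of empty slice.
  ret = ret.dtype.type(ret / rcount)
```

Request:
{"op": "step_arm", "data": {
  "steps": [
    [50,30,25,0,0,0,0],
    [50,60,51,0,0,0,0],
    [50,90,76,0,0,0,0],
    [50,120,102,0,0,0,0],
    [50,150,128,0,0,0,0],
    [50,180,153,0,0,0,0],
    [50,210,179,0,0,0,0],
    [50,240,204,0,0,0,0],
    [50,270,230,0,0,0,0],
    [50,300,255,0,0,0,0],
    [50,320,272,0,0,0,0],
    [50,335,285,0,0,0,0],
    [50,335,285,0,0,0,0],
    [50,335,285,0,0,0,0]
  ]
}}

```text
time_s: 12.15
ee_pos: [0.4759, 0.418, 0.1681]
tool_rot: [-0.0, 0.423, 0.906, -0.002]
ft_force: [0.2, -0.7, -1.8]
finger_gap: 0.0536
gripper_force: 64.2
```

```bash
python3 -c "
from h import *
print(go((.480,.420,.09)),arm.state()['finger_gap'])
o=[]
for n,(x0,y0) in (('side',(110,90)),('top',(80,140))):
  s=snap(n);f=s['frame'][y0:y0+110,x0:x0+100];f=cv2.resize(f,None,fx=4,fy=4,interpolation=cv2.INTER_CUBIC)
  f=(255*(f/255.)**.6).astype(np.uint8)
  o.append(f);print(n,proj(s,[[.48,.42,.145],[.48,.42,.25],[.48,.42,.032],[.48,.42,.006]]))
  for r in arm.cut_out(n,'bottle_center')[:3]:
    ys,xs=np.nonzero(r['mask']);print(n,r['score'],r['point'],xs.min(),xs.max(),ys.min(),ys.max())
cv2.imwrite('pics/b6.png',np.hstack(o)[:,:,::-1])"
```

```text
(array([-1.1,  4.7, 78.1]), None, array([0.4759, 0.418 , 0.1681]), np.float64(129.9)) 0.05363163012392015
side [[178.37659835 134.01615109]
 [174.21173578  94.55959266]
 [182.36553678 171.80606124]
 [183.21978    179.89888479]]
side 0.84 [179.8, 118.0] 166 188 92 137
top [[122.76239192 203.42021796]
 [101.49185283 193.15689938]
 [140.08246684 211.77738493]
 [143.46665333 213.41030002]]
```

View pics/b6.png

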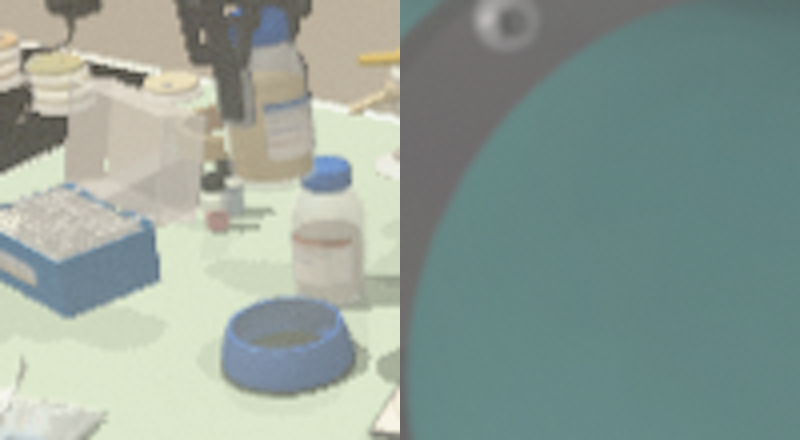

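```bash
python3 -c "
from h import *
s=snap('side');print(at(s,(192,162.5),0.),at(s,(192,133),.105),at(s,(182,170.5),.032),at(s,(182,186),.0),arm.state()['joint_pos'])
"
```

```text
[0.5505631  0.51333032 0.        ] [0.5505327 0.4941261 0.105    ] [0.48223377 0.42746603 0.032     ] [0.4671298  0.40075118 0.        ] [-0.40581272  0.57951807 -0.5586387   1.83779903  0.40178436  0.83970645
 -0.46947438]
```

Request:
{"op": "step_arm", "data": {
  "steps": [
    [50,0,6,0,0,0,0],
    [50,0,6,30,0,0,0],
    [50,0,6,60,0,0,0],
    [50,0,6,90,0,0,0],
    [50,0,6,105,0,0,0],
    [50,0,6,115,0,0,0],
    [50,0,6,120,0,0,0],
    [50,0,6,124,0,0,0],
    [50,0,6,128,0,0,0],
    [50,0,6,132,0,0,0],
    [50,0,6,134,0,0,0],
    [50,0,6,134,0,0,0]
  ]
}}

```text
time_s: 13.6
ee_pos: [0.4811, 0.4249, 0.0358]
tool_rot: [-0.0, 0.423, 0.906, 0.001]
ft_force: [0.1, 2.8, -2.6]
finger_gap: 0.0535
gripper_force: 64.1
```

```bash
python3 -c "
from h import *
print(go((.481,.422,.0257)),arm.state()['finger_gap'])
s=snap('side');print(proj(s,[[.481,.422,.016],[.481,.422,.123]]))
for r in arm.cut_out('side','bottle_center')[:3]:
    ys,xs=np.nonzero(r['mask']);print(r['score'],r['point'],xs.min(),xs.max(),ys.min(),ys.max())
"
```

```text
(array([-2.2, -2. , 10.1]), None, array([0.4811, 0.4249, 0.0358]), np.float64(130.0)) 0.05346495811251467
[[182.92831184 176.41597867]
 [179.23413284 141.37774804]]
0.69 [183.5, 161.2] 174 192 140 176
```

Request:
{"op": "step_arm", "data": {
  "steps": [
    [50,-1,-2,3,0,0,0],
    [50,-1,-2,6,0,0,0],
    [50,-1,-2,8,0,0,0],
    [50,-1,-2,9,0,0,0],
    [50,-1,-2,9,0,0,0]
  ]
}}

```text
time_s: 14.2
ee_pos: [0.4796, 0.4242, 0.0273]
tool_rot: [-0.001, 0.423, 0.906, 0.002]
ft_force: [-1.7, 5.2, -0.6]
finger_gap: 0.0539
gripper_force: 64.4
```

Request:
{"op": "step_arm", "data": {
  "steps": [
    [50,0,-2,1,0,0,0],
    [50,0,-2,2,0,0,0],
    [50,0,-2,2,0,0,0]
  ]
}}

```text
time_s: 14.5
ee_pos: [0.4787, 0.424, 0.0261]
tool_rot: [-0.0, 0.422, 0.906, 0.003]
ft_force: [0.6, 6.1, 1.2]
finger_gap: 0.0533
gripper_force: 64.6
```

Request:
{"op": "step_arm", "data": {
  "steps": [
    [60,0,0,0,0,0,0],
    [68,0,0,0,0,0,0],
    [75,0,0,0,0,0,0],
    [80,0,0,0,0,0,0],
    [80,0,0,-5,0,0,0],
    [80,0,0,-40,0,0,0],
    [80,0,0,-85,0,0,0],
    [80,0,0,-130,0,0,0],
    [80,0,0,-160,0,0,0],
    [80,0,0,-160,0,0,0]
  ],
  "squeeze": 40
}}

```text
time_s: 15.5
ee_pos: [0.4806, 0.423, 0.1903]
tool_rot: [0.002, 0.423, 0.906, 0.005]
ft_force: [0.6, 0.0, -0.7]
finger_gap: 0.0798
gripper_force: 0.0
```

```bash
python3 -c "
from h import *
s=snap('side');print(proj(s,[[.481,.424,.006],[.481,.424,.113],[.481,.424,.104]]))
for r in arm.cut_out('side','bottle_center')[:3]:
    ys,xs=np.nonzero(r['mask']);print(r['score'],r['point'],xs.min(),xs.max(),ys.min(),ys.max())
m=cv2.inRange(cv2.cvtColor(s['frame'],cv2.COLOR_RGB2HSV),(105,120,60),(125,255,255));ys,xs=np.nonzero(m[130:157,165:200]);print(len(xs),xs.mean()+165,ys.mean()+130,at(s,(xs.mean()+165,ys.mean()+130),.104))
print(go((.452,.1035,.18),np.radians(100)))
print('burner',at(snap('top'),(284.3,222.7),.124))
"
```

```text
[[182.95846021 179.19881065]
 [179.29062841 144.5506206 ]
 [179.61492261 147.61406725]]
0.83 [182.4, 158.4] 170 191 143 176
109 183.0275229357798 140.1651376146789 [0.50866234 0.46367438 0.104     ]
(array([-225.5, -223.6,    5.3]), np.float64(0.522), array([0.4787, 0.4199, 0.1855]), np.float64(129.9))
burner [0.45266752 0.10407924 0.124     ]
```

Request:
{"op": "step_arm", "data": {
  "steps": [
    [70,-40,-40,0,0,0,0],
    [70,-75,-75,0,0,0,0],
    [70,-110,-110,0,0,0,0],
    [70,-145,-145,0,0,0,0],
    [70,-180,-180,0,0,0,0],
    [70,-210,-210,0,0,0,0],
    [70,-225,-224,0,0,0,0],
    [70,-225,-224,0,0,0,0],
    [70,-225,-224,0,0,0,0]
  ]
}}

```text
time_s: 16.55
ee_pos: [0.4505, 0.1036, 0.1837]
tool_rot: [-0.001, 0.424, 0.906, -0.0]
ft_force: [0.5, 0.8, 0.0]
finger_gap: 0.0702
gripper_force: 0.0
```

```bash
python3 -c "
from h import *
print(go((.4525,.104,.06)),arm.state()['finger_gap'])
s=snap('side')
f=s['frame'][120:270,120:300];f=cv2.resize(f,None,fx=4,fy=4,interpolation=cv2.INTER_CUBIC)
e=arm.state()['ee_pos']
for p in proj(s,[e+[0,0,.033],[.4525,.104,.124],[.4525,.104,0]]): cv2.circle(f,(int(4*(p[0]-120)),int(4*(p[1]-120))),3,(255,0,0),-1)
f=(255*(f/255.)**.6).astype(np.uint8)
cv2.imwrite('pics/c1.png',f[:,:,::-1])"
```

```text
(array([ -1.1,   1.9, 123.7]), None, array([0.4505, 0.1036, 0.1837]), np.float64(129.9)) 0.0702042720781288
```

View pics/c1.png

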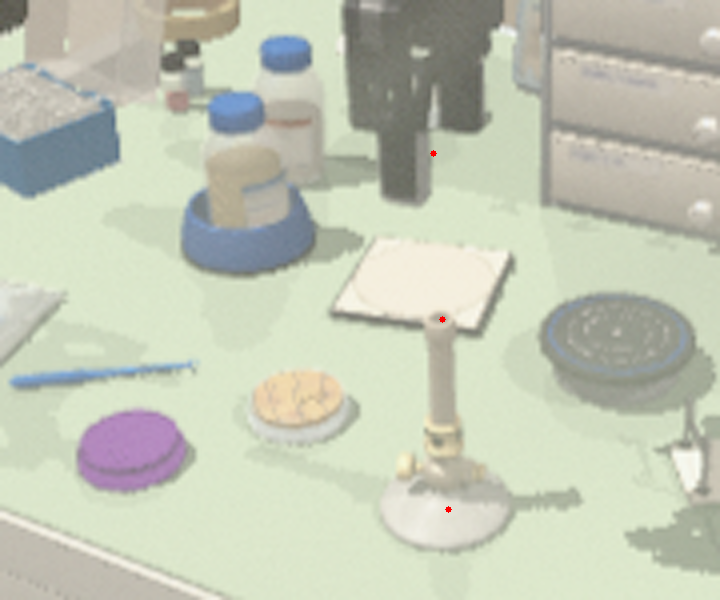

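Request:
{"op": "step_arm", "data": {
  "steps": [
    [70,-1,2,45,0,0,0],
    [70,-1,2,90,0,0,0],
    [70,-1,2,115,0,0,0],
    [70,-1,2,126,0,0,0],
    [70,-1,2,126,0,0,0],
    [8,-1,2,126,0,0,0],
    [8,-1,2,126,0,0,0],
    [8,-1,2,126,0,0,0],
    [8,-1,2,126,0,0,0],
    [8,-1,2,126,0,0,0],
    [8,-1,2,126,0,0,0],
    [8,-1,2,126,0,0,0],
    [8,-1,2,126,0,0,0],
    [8,-1,2,126,0,0,0]
  ],
  "squeeze": 50
}}

```text
time_s: 18.0
ee_pos: [0.4538, 0.1041, 0.0596]
tool_rot: [0.001, 0.423, 0.906, 0.0]
ft_force: [-1.2, -1.5, 5.4]
finger_gap: 0.0145
gripper_force: 48.5
```

Request:
{"op": "step_arm", "data": {
  "steps": [
    [8,0,0,-3,0,0,0],
    [8,0,0,-15,0,0,0],
    [8,0,0,-40,0,0,0],
    [8,0,0,-70,0,0,0],
    [8,0,0,-70,0,0,0]
  ],
  "squeeze": 70
}}

```text
time_s: 18.5
ee_pos: [0.4555, 0.1052, 0.1318]
tool_rot: [0.003, 0.423, 0.906, 0.002]
ft_force: [0.5, 0.5, -3.9]
finger_gap: 0.014
gripper_force: 68.6
```

```bash
python3 -c "
from h import *
print(go((.5535,.304,.13)),arm.state()['finger_gap'],arm.state()['ft_force'])
s=snap('side');
for r in arm.cut_out('side','burner_center')[:2]:
    ys,xs=np.nonzero(r['mask']);print(r['score'],r['point'],xs.min(),xs.max(),ys.min(),ys.max())
e=arm.state()['ee_pos'];print(proj(s,[[*e[:2],.07],[*e[:2],.078]]))
"
```

```text
(array([ 89.7, 202.7,   2.9]), None, array([0.4555, 0.1052, 0.1318]), np.float64(129.9)) 0.014029252585383104 [ 0.47849992  0.54511818 -3.92444924]
0.9 [229.6, 218.1] 215 247 192 228
[[231.69753346 221.38022081]
 [231.60775966 218.2715192 ]]
```

Request:
{"op": "step_arm", "data": {
  "steps": [
    [8,12,28,0,0,0,0],
    [8,25,58,0,0,0,0],
    [8,38,88,0,0,0,0],
    [8,51,118,0,0,0,0],
    [8,64,148,0,0,0,0],
    [8,76,175,0,0,0,0],
    [8,84,195,0,0,0,0],
    [8,89,205,0,0,0,0],
    [8,89,205,20,0,0,0],
    [8,89,205,40,0,0,0],
    [8,89,205,48,0,0,0],
    [8,89,205,48,0,0,0]
  ]
}}

```text
time_s: 19.8
ee_pos: [0.5516, 0.302, 0.0783]
tool_rot: [-0.001, 0.423, 0.906, -0.003]
ft_force: [0.2, -0.6, -4.3]
finger_gap: 0.0142
gripper_force: 68.8
```

```bash
python3 -c "
from h import *
print(go((.5535,.304,.067)),arm.state()['finger_gap'],arm.state()['ft_force'])
s=snap('side')
for r in arm.cut_out('side','burner_center')[:1]:
    ys,xs=np.nonzero(r['mask']);print(r['score'],r['point'],xs.min(),xs.max(),ys.min(),ys.max())
f=s['frame'][110:220,180:280];f=cv2.resize(f,None,fx=5,fy=5,interpolation=cv2.INTER_CUBIC)
z=arm.state()['ee_pos'][2]-.0596
for p in proj(s,[[.5535,.304,z],[.5535,.304,z+.124],[.5535,.304,.008]]): cv2.circle(f,(int(5*(p[0]-180)),int(5*(p[1]-110))),3,(255,0,0),-1)
f=(255*(f/255.)**.6).astype(np.uint8)
cv2.imwrite('pics/c2.png',f[:,:,::-1])"
```

```text
(array([ 0.3,  2.9, 11.3]), None, array([0.5516, 0.302 , 0.0783]), np.float64(129.9)) 0.014152965062450769 [ 0.15414689 -0.55489148 -4.27605503]
0.72 [223.2, 185.3] 212 237 163 193
```

View pics/c2.png

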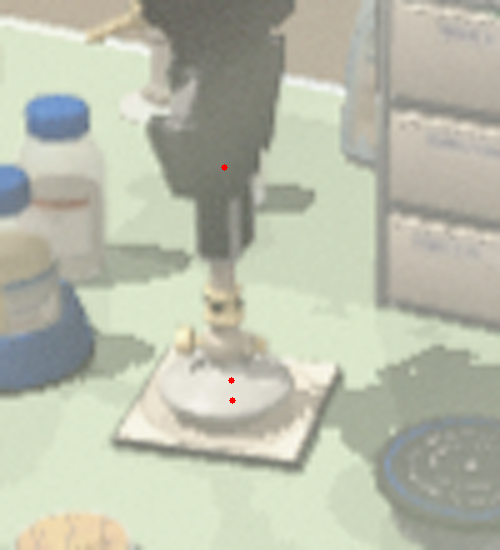

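Request:
{"op": "step_arm", "data": {
  "steps": [
    [8,0,3,3,0,0,0],
    [8,0,3,6,0,0,0],
    [8,0,3,9,0,0,0],
    [8,0,3,11,0,0,0],
    [8,0,3,12,0,0,0],
    [8,0,3,12,0,0,0]
  ]
}}

```text
time_s: 20.5
ee_pos: [0.5555, 0.3059, 0.0684]
tool_rot: [-0.0, 0.423, 0.906, -0.0]
ft_force: [0.5, -0.3, -5.1]
finger_gap: 0.0141
gripper_force: 68.8
```

Request:
{"op": "step_arm", "data": {
  "steps": [
    [8,0,-2,1,0,0,0],
    [8,0,-2,2,0,0,0],
    [8,0,-2,2.5,0,0,0],
    [8,0,-2,2.5,0,0,0]
  ]
}}

```text
time_s: 20.9
ee_pos: [0.5545, 0.3052, 0.0678]
tool_rot: [0.001, 0.423, 0.906, 0.0]
ft_force: [-2.6, -1.9, 5.7]
finger_gap: 0.0141
gripper_force: 69.7
```

Touching. Release and rise.

Request:
{"op": "step_arm", "data": {
  "steps": [
    [25,0,0,0,0,0,0],
    [40,0,0,0,0,0,0],
    [50,0,0,0,0,0,0],
    [50,0,0,0,0,0,0],
    [50,0,0,-10,0,0,0],
    [50,0,0,-50,0,0,0],
    [50,0,0,-95,0,0,0],
    [50,0,0,-110,0,0,0],
    [50,0,0,-110,0,0,0]
  ],
  "squeeze": 30
}}

```text
time_s: 21.8
ee_pos: [0.5559, 0.3064, 0.1797]
tool_rot: [0.002, 0.423, 0.906, 0.003]
ft_force: [0.6, -1.0, 0.1]
finger_gap: 0.05
gripper_force: 0.0
```

```bash
python3 -c "
from h import *
s=snap('side')
r=arm.cut_out('side','burner_center')[0];ys,xs=np.nonzero(r['mask']);print(r['score'],r['point'],xs.min(),xs.max(),ys.min(),ys.max())
for c in ((.5535,.304),(.557,.308)):
  a=np.linspace(0,6.28,40);P=proj(s,np.stack([c[0]+.0355*np.cos(a),c[1]+.0355*np.sin(a),a*0+.008],1));print(P[:,0].min(),P[:,0].max(),P[:,1].max(),proj(s,[*c,.132]))
print(go((.422,.222,.1),np.radians(130)))
"
```

```text
0.71 [223.8, 185.7] 212 238 146 196
213.25516222351416 239.75823047171414 197.40645610966152 [[225.02470924 148.21605437]]
213.70636803031815 240.08829548796012 196.30882861582054 [[225.4497692 147.3156369]]
(array([  21.6, -153.7,   75.9]), np.float64(-0.001), array([0.5538, 0.3041, 0.1758]), np.float64(129.9))
```

Request:
{"op": "step_arm", "data": {
  "steps": [
    [85,5,-40,0,0,0,0],
    [85,10,-80,0,0,0,0],
    [85,16,-120,0,0,0,0],
    [85,21,-153,20,0,0,0],
    [85,21,-153,65,0,0,0],
    [85,21,-153,110,0,0,0],
    [85,21,-153,145,0,0,0],
    [85,21,-153,150,0,0,0],
    [85,21,-153,150,0,0,0]
  ]
}}

```text
time_s: 22.8
ee_pos: [0.4217, 0.2219, 0.0247]
tool_rot: [-0.001, 0.423, 0.906, -0.002]
ft_force: [-0.4, -0.0, 0.2]
finger_gap: 0.0854
gripper_force: 0.0
```

```bash
python3 -c "
from h import *
print(go((.422,.2225,-.01)),arm.state()['finger_gap'],arm.state()['ft_force'])
e=arm.state()['ee_pos'];u=np.array([np.cos(np.radians(40)),np.sin(np.radians(40)),0])
s=snap('side')
f=s['frame'][150:260,140:260];f=cv2.resize(f,None,fx=5,fy=5,interpolation=cv2.INTER_CUBIC)
for p in proj(s,[[.422,.2225,.015],e-u*.0425+[0,0,.03],e+u*.0425+[0,0,.03]]): cv2.circle(f,(int(5*(p[0]-140)),int(5*(p[1]-150))),3,(255,0,0),-1)
f=(255*(f/255.)**.6).astype(np.uint8)
cv2.imwrite('pics/d1.png',f[:,:,::-1])"
```

```text
(array([ 0.3,  0.8, 34.7]), None, array([0.4217, 0.2219, 0.0247]), np.float64(130.0)) 0.08536728443730571 [-0.43480704 -0.03819357  0.24328804]
```

View pics/d1.png

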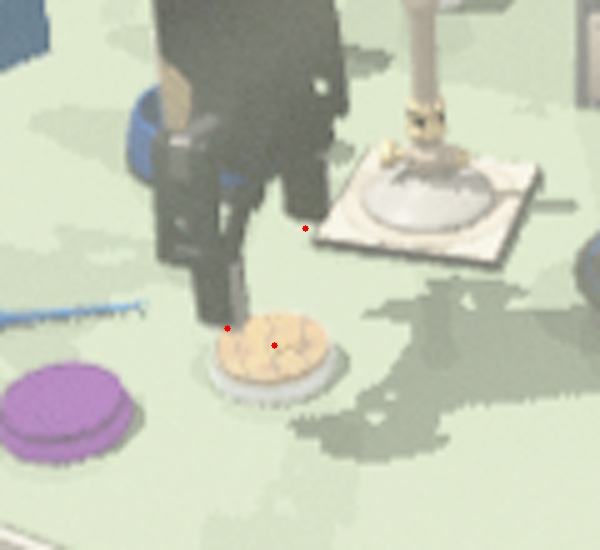

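Request:
{"op": "step_arm", "data": {
  "steps": [
    [85,0,1,15,0,0,0],
    [85,0,1,28,0,0,0],
    [85,0,1,36,0,0,0],
    [85,0,1,41,0,0,0],
    [85,0,1,41,0,0,0]
  ]
}}

```text
time_s: 23.35
ee_pos: [0.4244, 0.2234, -0.0146]
tool_rot: [0.0, 0.423, 0.906, 0.0]
ft_force: [-0.1, -0.1, 0.1]
finger_gap: 0.0849
gripper_force: 0.0
```

Request:
{"op": "step_arm", "data": {
  "steps": [
    [54,0,0,0,0,0,0],
    [54,0,0,0,0,0,0],
    [54,0,0,0,0,0,0],
    [54,0,0,0,0,0,0],
    [54,0,0,0,0,0,0],
    [54,0,0,0,0,0,0]
  ],
  "squeeze": 25
}}

```text
time_s: 23.95
ee_pos: [0.4244, 0.2234, -0.0141]
tool_rot: [0.0, 0.423, 0.906, 0.0]
ft_force: [-0.3, -0.5, 5.0]
finger_gap: 0.0582
gripper_force: 25.5
```

Request:
{"op": "step_arm", "data": {
  "steps": [
    [54,0,0,-3,0,0,0],
    [54,0,0,-15,0,0,0],
    [54,0,0,-40,0,0,0],
    [54,0,0,-60,0,0,0],
    [54,0,0,-60,0,0,0]
  ],
  "squeeze": 35
}}

```text
time_s: 24.45
ee_pos: [0.4255, 0.224, 0.0473]
tool_rot: [0.001, 0.423, 0.906, 0.002]
ft_force: [0.5, -0.0, -0.2]
finger_gap: 0.0576
gripper_force: 37.5
```

```bash
python3 -c "
from h import *
s=snap('side')
print(at(s,(274.25,203),.027),arm.state()['finger_gap'])
r=arm.cut_out('side','turntable_top')
for x in r[:2]:
  ys,xs=np.nonzero(x['mask']);print(x['score'],xs.min(),xs.max(),ys.min(),ys.max())
for c in ((.607,.158),(.603,.155)):
  a=np.linspace(0,6.28,60);P=proj(s,np.stack([c[0]+.048*np.cos(a),c[1]+.048*np.sin(a),a*0+.027],1));print(P.min(0),P.max(0))
print(go((.607,.158,.045)))
for x in arm.cut_out('side','dish_center')[:2]:
  ys,xs=np.nonzero(x['mask']);print(x['score'],xs.min(),xs.max(),ys.min(),ys.max())
"
```

```text
[0.60765163 0.16235375 0.027     ] 0.05736790191619502
0.95 256 294 193 221
[255.45671609 193.40364535] [294.76118666 215.4329512 ]
[254.77007425 194.39054253] [294.24969177 216.61702323]
(array([-167.1,   98.3,    0.6]), None, array([0.4245, 0.2231, 0.0455]), np.float64(129.9))
0.82 138 165 223 242
0.51 179 205 190 210
```

Request:
{"op": "step_arm", "data": {
  "steps": [
    [54,-25,15,0,0,0,0],
    [54,-55,33,0,0,0,0],
    [54,-85,51,0,0,0,0],
    [54,-115,69,0,0,0,0],
    [54,-145,87,0,0,0,0],
    [54,-160,95,0,0,0,0],
    [54,-166,99,0,0,0,0],
    [54,-166,99,10,0,0,0],
    [54,-166,99,20,0,0,0],
    [54,-166,99,22,0,0,0],
    [54,-166,99,22,0,0,0]
  ]
}}

```text
time_s: 25.7
ee_pos: [0.6046, 0.1602, 0.0221]
tool_rot: [-0.001, 0.422, 0.907, -0.001]
ft_force: [-0.1, 1.0, 0.8]
finger_gap: 0.0571
gripper_force: 37.5
```

```bash
python3 -c "
from h import *
print(go((.607,.159,.0129)),arm.state()['finger_gap'],arm.state()['ft_force'])
s=snap('side')
f=s['frame'][130:240,220:340];f=cv2.resize(f,None,fx=5,fy=5,interpolation=cv2.INTER_CUBIC)
z=arm.state()['ee_pos'][2]+.0141
for p in proj(s,[[.607,.159,z+.015],[.607,.159,.027]]): cv2.circle(f,(int(5*(p[0]-220)),int(5*(p[1]-130))),3,(255,0,0),-1)
f=(255*(f/255.)**.6).astype(np.uint8)
cv2.imwrite('pics/d2.png',f[:,:,::-1])"
```

```text
(array([-2.5,  1.1,  9.2]), None, array([0.6046, 0.1602, 0.0221]), np.float64(130.1)) 0.05714688721731137 [-0.11531678  1.01794088  0.81011691]
```

View pics/d2.png

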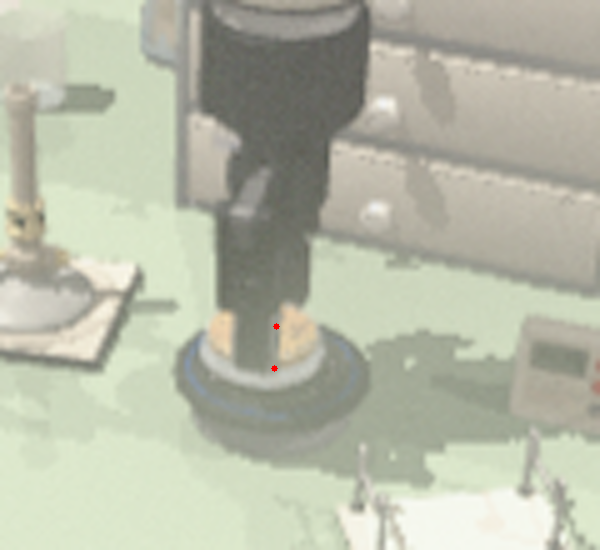

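Request:
{"op": "step_arm", "data": {
  "steps": [
    [54,-2,0,0,0,0,0],
    [54,-5,1,2,0,0,0],
    [54,-5,1,5,0,0,0],
    [54,-5,1,7,0,0,0],
    [54,-5,1,9,0,0,0],
    [54,-5,1,9,0,0,0]
  ]
}}

```text
time_s: 26.35
ee_pos: [0.6102, 0.1562, 0.0137]
tool_rot: [-0.0, 0.423, 0.906, -0.0]
ft_force: [0.4, -0.1, 0.0]
finger_gap: 0.0575
gripper_force: 37.5
```

Request:
{"op": "step_arm", "data": {
  "steps": [
    [54,1,0,1,0,0,0],
    [54,1,0,1.5,0,0,0],
    [54,1,0,1.5,0,0,0]
  ]
}}

```text
time_s: 26.65
ee_pos: [0.6101, 0.1571, 0.0132]
tool_rot: [0.0, 0.423, 0.906, -0.0]
ft_force: [-1.8, -1.0, 5.1]
finger_gap: 0.057
gripper_force: 38.1
```

Contact. Release, rise.

Request:
{"op": "step_arm", "data": {
  "steps": [
    [64,0,0,0,0,0,0],
    [72,0,0,0,0,0,0],
    [80,0,0,0,0,0,0],
    [80,0,0,0,0,0,0],
    [80,0,0,-10,0,0,0],
    [80,0,0,-50,0,0,0],
    [80,0,0,-100,0,0,0],
    [80,0,0,-145,0,0,0],
    [60,0,0,-145,0,0,0]
  ],
  "squeeze": 25
}}

```text
time_s: 27.55
ee_pos: [0.6145, 0.1599, 0.1652]
tool_rot: [0.005, 0.423, 0.906, 0.005]
ft_force: [0.7, 0.5, 0.2]
finger_gap: 0.0677
gripper_force: 0.0
```

```bash
python3 -c "
from h import *
s=snap('side')
for n,c,r,z in(('dish_center',(.608,.158),.03,.0345),('turntable_top',(.608,.158),.048,.027)):
  for x in arm.cut_out('side',n)[:2]:
    ys,xs=np.nonzero(x['mask']);print(n,x['score'],xs.min(),xs.max(),ys.min(),ys.max())
  a=np.linspace(0,6.28,60);P=np.concatenate([proj(s,np.stack([c[0]+r*np.cos(a),c[1]+r*np.sin(a),a*0+zz],1)) for zz in(.027,.027 if r>.04 else .042)]);print(P.min(0),P.max(0))
f=s['frame'];m=cv2.inRange(cv2.cvtColor(f,cv2.COLOR_RGB2HSV),(5,80,120),(20,255,255));ys,xs=np.nonzero(m[185:215,250:300]);
if len(xs): print(len(xs),at(s,(xs.mean()+250,ys.mean()+185),.040))
u=np.array([-.922,.387]);g=np.array([.3395,.320])+.018*u;print(g,go((*g,.1),np.arctan2(u[1],u[0])),arm.state()['joint_pos'])
"
```

```text
dish_center 0.92 263 286 193 210
[263.15535179 192.0748903 ] [288.0380114  210.85717935]
turntable_top 0.72 255 292 197 221
[255.79723682 193.29037767] [295.08142749 215.29675916]
170 [0.60712771 0.16154932 0.04      ]
[0.322904 0.326966] (array([ 314.6, -110.5,   57.7]), np.float64(-0.477), array([0.6096, 0.1566, 0.1578]), np.float64(129.9)) [ 0.08652734  0.59695951 -0.59533609  1.85597041  0.4446391   0.82434703
 -0.04023795]
```

Request:
{"op": "step_arm", "data": {
  "steps": [
    [40,40,-14,0,0,0,-0.06],
    [40,80,-28,0,0,0,-0.12],
    [40,120,-42,0,0,0,-0.18],
    [40,160,-56,0,0,0,-0.24],
    [40,200,-70,0,0,0,-0.3],
    [40,240,-84,0,0,0,-0.36],
    [40,280,-98,0,0,0,-0.42],
    [40,315,-110,0,0,0,-0.47],
    [40,315,-110,0,0,0,-0.475],
    [40,315,-110,0,0,0,-0.475],
    [40,315,-110,45,0,0,-0.475],
    [40,315,-110,90,0,0,-0.475],
    [40,315,-110,120,0,0,-0.475],
    [40,315,-110,120,0,0,-0.475]
  ]
}}

```text
time_s: 29.1
ee_pos: [0.3228, 0.3243, 0.034]
tool_rot: [-0.001, 0.199, 0.98, -0.004]
ft_force: [-1.1, -0.0, -0.2]
finger_gap: 0.04
gripper_force: 0.0
```

```bash
python3 -c "
from h import *
s=snap('side');t=snap('top')
h,tp=at(s,(123,215.3),.004)[:2],at(s,(168.75,211.5),.004)[:2];print(h,tp,(h+tp)/2,np.linalg.norm(h-tp),np.degrees(np.arctan2(*(h-tp)[::-1])))
u=np.array([-.922,.387]);g=np.array([.3395,.320])+.018*u
print(go((*g,-.016),np.radians(157)),arm.state()['finger_gap'])
e=arm.state()['ee_pos']
o=[]
for n,ss,(x0,y0) in (('s',s,(90,150)),('t',t,(130,220))):
  f=ss['frame'][y0:y0+100,x0:x0+100];f=cv2.resize(f,None,fx=4,fy=4,interpolation=cv2.INTER_CUBIC);f=(255*(f/255.)**.6).astype(np.uint8)
  v=np.array([np.cos(np.radians(67)),np.sin(np.radians(67)),0])
  for p in proj(ss,[[*g,.004],e+v*.02+[0,0,.024],e-v*.02+[0,0,.024]]): cv2.circle(f,(int(4*(p[0]-x0)),int(4*(p[1]-y0))),3,(255,0,0),-1)
  o.append(f)
cv2.imwrite('pics/e1.png',np.hstack(o)[:,:,::-1])"
```

```text
[0.28865437 0.34491982] [0.38750804 0.30013259] [0.3380812  0.32252621] 0.10852623805417122 155.62633858663511
(array([ 0.8, -0.4, 53.1]), np.float64(0.001), array([0.3239, 0.3271, 0.0371]), np.float64(157.1)) 0.040109835257945155
```

View pics/e1.png

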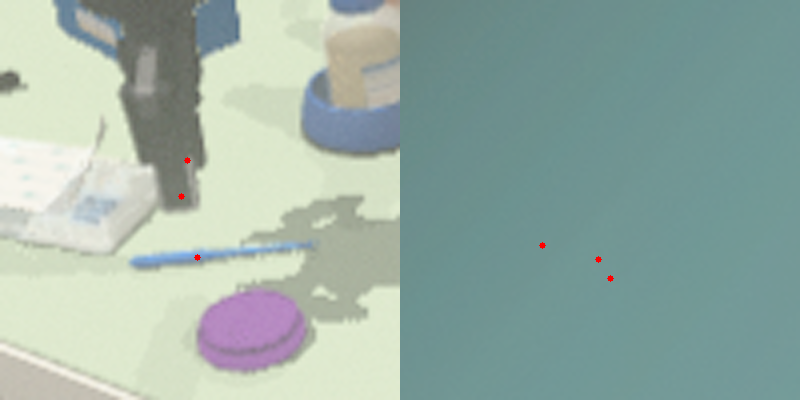

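Request:
{"op": "step_arm", "data": {
  "steps": [
    [40,1,0,25,0,0,0],
    [40,1,0,40,0,0,0],
    [40,1,0,48,0,0,0],
    [40,1,0,51,0,0,0],
    [40,1,0,51,0,0,0]
  ]
}}

```text
time_s: 29.7
ee_pos: [0.3231, 0.3288, -0.0128]
tool_rot: [0.0, 0.198, 0.98, 0.001]
ft_force: [-0.6, -0.1, 0.0]
finger_gap: 0.0398
gripper_force: 0.0
```

Request:
{"op": "step_arm", "data": {
  "steps": [
    [25,0,0,0,0,0,0],
    [15,0,0,0,0,0,0],
    [2,0,0,0,0,0,0],
    [2,0,0,0,0,0,0],
    [2,0,0,0,0,0,0],
    [2,0,0,0,0,0,0],
    [2,0,0,0,0,0,0]
  ],
  "squeeze": 25
}}

```text
time_s: 30.4
ee_pos: [0.3231, 0.3295, -0.0125]
tool_rot: [0.001, 0.198, 0.98, 0.001]
ft_force: [0.1, 0.0, 6.7]
finger_gap: 0.0022
gripper_force: 7.7
```

Request:
{"op": "step_arm", "data": {
  "steps": [
    [40,0,0,-2,0,0,0],
    [40,0,0,-2,0,0,0],
    [40,0,0,-2,0,0,0],
    [40,0,0,2,0,0,0],
    [40,0,0,4,0,0,0],
    [40,0,0,4,0,0,0]
  ]
}}

```text
time_s: 31.0
ee_pos: [0.3222, 0.3282, -0.0179]
tool_rot: [-0.0, 0.198, 0.98, -0.0]
ft_force: [0.2, 0.7, 0.7]
finger_gap: 0.0401
gripper_force: 0.0
```

Request:
{"op": "step_arm", "data": {
  "steps": [
    [25,0,0,0,0,0,0],
    [15,0,0,0,0,0,0],
    [10,0,0,0,0,0,0],
    [10,0,0,0,0,0,0],
    [6,0,0,0,0,0,0],
    [6,0,0,0,0,0,0]
  ]
}}

```text
time_s: 31.6
ee_pos: [0.3225, 0.3285, -0.0173]
tool_rot: [0.0, 0.198, 0.98, 0.0]
ft_force: [0.4, 0.5, 1.0]
finger_gap: 0.0063
gripper_force: 11.6
```

```bash
python3 -c "
from h import *
s=snap('side')
print(arm.state()['ee_pos'])
for x in arm.cut_out('side','loop_center')[:2]:
    ys,xs=np.nonzero(x['mask']);print(x['score'],xs.min(),xs.max(),ys.min(),ys.max())
f=s['frame'];m=cv2.inRange(cv2.cvtColor(f,cv2.COLOR_RGB2HSV),(95,90,60),(125,255,255));m[:190]=0;m[240:]=0;m[:,:115]=0;m[:,180:]=0
ys,xs=np.nonzero(m)
for c in range(118,176,3):
  k=abs(xs-c)<=1
  if k.any(): print(c,round(ys[k].mean(),1),k.sum(),end='; ')
e=arm.state()['ee_pos'];print(proj(s,[[*e[:2],.004],[*e[:2],.02]]))
"
```

```text
[ 0.32252327  0.32848103 -0.01732732]
0.57 125 129 215 216
124 215.1 8; 127 214.5 6; 130 214.5 6; 133 214.5 2; 142 213.0 1; 145 213.2 4; 148 213.0 3; 151 212.8 4; 154 212.5 2; 157 212.0 3; 160 212.0 3; 163 212.0 2; 166 211.0 1; [[138.99035344 214.20306774]
 [137.97511896 208.79512027]]
```

Request:
{"op": "step_arm", "data": {
  "steps": [
    [2,0,0,0,0,0,0],
    [2,0,0,0,0,0,0],
    [2,0,0,0,0,0,0],
    [2,0,0,0,0,0,0]
  ],
  "squeeze": 30
}}

```text
time_s: 32.1
ee_pos: [0.3225, 0.3285, -0.0173]
tool_rot: [0.0, 0.198, 0.98, 0.0]
ft_force: [0.1, 0.6, 4.0]
finger_gap: 0.0054
gripper_force: 30.8
```

Request:
{"op": "step_arm", "data": {
  "steps": [
    [2,0,0,-3,0,0,0],
    [2,0,0,-15,0,0,0],
    [2,0,0,-45,0,0,0],
    [2,0,0,-80,0,0,0],
    [2,0,0,-100,0,0,0],
    [2,0,0,-100,0,0,0]
  ],
  "squeeze": 40
}}

```text
time_s: 32.7
ee_pos: [0.3235, 0.3296, 0.0847]
tool_rot: [0.001, 0.198, 0.98, 0.002]
ft_force: [-0.2, 0.8, 0.6]
finger_gap: 0.005
gripper_force: 41.2
```

```bash
cat > lp.py <<'E'
from h import *
def blue(s,b):
    m=cv2.inRange(cv2.cvtColor(s['frame'],cv2.COLOR_RGB2HSV),(95,90,60),(125,255,255));x0,x1,y0,y1=b
    ys,xs=np.nonzero(m[y0:y1,x0:x1]);return xs+x0,ys+y0
E
python3 -c "
from lp import *
s=snap('side');print(at(s,(312.7,236.7),.006),arm.state()['finger_gap'])
e=arm.state()['ee_pos'];u=np.array([-.922,.387,0]);c=e-.018*u;c[2]=e[2]+.0173+.004
print(proj(s,[c+.056*u,c,c-.056*u]))
xs,ys=blue(s,(90,200,150,212));print(len(xs),[(a,round(ys[xs==a].mean(),1)) for a in sorted(set(xs))[::3]])
print(go((.6036,.0425,.083),np.radians(155.5)))
"
```

```text
[0.6194327  0.03053949 0.006     ] 0.0045565196333413206
[[115.1938046  179.66942471]
 [140.62897732 177.57181851]
 [165.50672735 175.52018224]]
532 [(np.int64(104), np.float64(150.0)), (np.int64(107), np.float64(153.5)), (np.int64(110), np.float64(154.5)), (np.int64(113), np.float64(154.2)), (np.int64(116), np.float64(170.0)), (np.int64(119), np.float64(172.2)), (np.int64(122), np.float64(177.5)), (np.int64(125), np.float64(177.5)), (np.int64(136), np.float64(157.2)), (np.int64(139), np.float64(159.0)), (np.int64(142), np.float64(157.4)), (np.int64(145), np.float64(157.1)), (np.int64(148), np.float64(156.5)), (np.int64(151), np.float64(176.0)), (np.int64(166), np.float64(177.0)), (np.int64(169), np.float64(178.5)), (np.int64(172), np.float64(181.0)), (np.int64(175), np.float64(173.5)), (np.int64(178), np.float64(174.2)), (np.int64(181), np.float64(176.3)), (np.int64(184), np.float64(181.0)), (np.int64(187), np.float64(181.0)), (np.int64(190), np.float64(180.9)), (np.int64(194), np.float64(172.0))]
(array([-369.7, -154.5,    0.4]), np.float64(0.028), array([0.3232, 0.3287, 0.0835]), np.float64(157.1))
```

Request:
{"op": "step_arm", "data": {
  "steps": [
    [2,-30,-13,0,0,0,0],
    [2,-70,-29,0,0,0,0],
    [2,-110,-46,0,0,0,0.01],
    [2,-150,-63,0,0,0,0.01],
    [2,-190,-80,0,0,0,0.02],
    [2,-230,-97,0,0,0,0.02],
    [2,-270,-114,0,0,0,0.028],
    [2,-310,-131,0,0,0,0.028],
    [2,-345,-146,0,0,0,0.028],
    [2,-363,-153,0,0,0,0.028],
    [2,-370,-156,0,0,0,0.028],
    [2,-370,-156,10,0,0,0.028],
    [2,-370,-156,25,0,0,0.028],
    [2,-370,-156,30,0,0,0.028],
    [2,-370,-156,30,0,0,0.028]
  ]
}}

```text
time_s: 34.25
ee_pos: [0.6006, 0.0422, 0.051]
tool_rot: [-0.002, 0.21, 0.978, -0.0]
ft_force: [-0.5, 0.2, 0.8]
finger_gap: 0.0047
gripper_force: 41.2
```

```bash
python3 -c "
from lp import *
s=snap('side');t=snap('top')
print(go((.6036,.041,.0147),np.radians(155.5)),arm.state()['finger_gap'])
e=arm.state()['ee_pos'];v=np.array([-.910,.415,0]);c=e-.018*v;c[2]=e[2]+.0173+.004
for n,q,b in(('side',s,(285,345,195,235)),('top',t,(285,340,125,195))):
  print(n,proj(q,[c+.056*v,c,c-.056*v]).round(1).tolist())
  xs,ys=blue(q,b);print(len(xs),[(int(a),round(ys[xs==a].mean(),1),int((xs==a).sum())) for a in sorted(set(xs))[::2]])
  for x in arm.cut_out(n,'loop_center')[:2]:
    Y,X=np.nonzero(x['mask']);print(x['score'],X.min(),X.max(),Y.min(),Y.max())
  for x in arm.cut_out(n,'loop_rest_mid')[:1]:
    Y,X=np.nonzero(x['mask']);print('rest',x['score'],X.min(),X.max(),Y.min(),Y.max())
"
```

```text
(array([-1.8, -0.4, 37.6]), np.float64(0.003), array([0.6022, 0.0421, 0.0523]), np.float64(155.7)) 0.004926450403853139
side [[288.7, 213.5], [314.0, 211.3], [338.7, 209.2]]
41 [(288, np.float64(213.5), 2), (290, np.float64(213.5), 2), (292, np.float64(213.5), 2), (294, np.float64(213.0), 1), (296, np.float64(212.5), 2), (298, np.float64(212.5), 2), (300, np.float64(212.5), 2), (313, np.float64(212.0), 1), (315, np.float64(211.5), 2), (317, np.float64(211.5), 2), (319, np.float64(211.0), 1), (321, np.float64(211.0), 1), (323, np.float64(211.0), 1)]
rest 0.74 288 333 228 246
top [[305.0, 172.7], [315.8, 150.2], [326.3, 128.1]]
56 [(306, np.float64(170.5), 4), (308, np.float64(167.5), 6), (310, np.float64(163.5), 6), (312, np.float64(158.5), 8), (314, np.float64(156.5), 4)]
0.55 305 313 157 172
rest 0.61 293 320 152 180
```

Request:
{"op": "step_arm", "data": {
  "steps": [
    [2,-1,0,12,0,0,0],
    [2,-1,0,24,0,0,0],
    [2,-1,0,32,0,0,0],
    [2,-1,0,34,0,0,0],
    [2,-1,0,36,0,0,0],
    [2,-1,0,36,0,0,0]
  ]
}}

```text
time_s: 35.15
ee_pos: [0.6037, 0.0407, 0.0163]
tool_rot: [-0.0, 0.212, 0.977, -0.0]
ft_force: [0.5, 0.5, -0.7]
finger_gap: 0.0049
gripper_force: 41.2
```

Request:
{"op": "step_arm", "data": {
  "steps": [
    [2,0,0,0.7,0,0,0],
    [2,0,0,1.5,0,0,0],
    [2,0,0,1.5,0,0,0]
  ]
}}

```text
time_s: 35.45
ee_pos: [0.6039, 0.0406, 0.0153]
tool_rot: [0.0, 0.212, 0.977, 0.0]
ft_force: [-0.4, -0.4, 0.1]
finger_gap: 0.005
gripper_force: 41.2
```

Request:
{"op": "step_arm", "data": {
  "steps": [
    [2,0,0,0.7,0,0,0],
    [2,0,0,1.3,0,0,0],
    [2,0,0,1.3,0,0,0]
  ]
}}

```text
time_s: 35.75
ee_pos: [0.6041, 0.0406, 0.0141]
tool_rot: [0.0, 0.212, 0.977, -0.0]
ft_force: [-0.7, -1.1, 2.6]
finger_gap: 0.0045
gripper_force: 41.6
```

Request:
{"op": "step_arm", "data": {
  "steps": [
    [8,0,0,0,0,0,0],
    [12,0,0,0,0,0,0],
    [20,0,0,0,0,0,0],
    [30,0,0,0,0,0,0],
    [30,0,0,0,0,0,0],
    [30,0,0,-10,0,0,0],
    [30,0,0,-40,0,0,0],
    [30,0,0,-85,0,0,0],
    [30,0,0,-130,0,0,0],
    [30,0,0,-170,0,0,0],
    [30,0,0,-180,0,0,0],
    [30,0,0,-180,0,0,0]
  ]
}}

```text
time_s: 36.95
ee_pos: [0.605, 0.041, 0.1964]
tool_rot: [0.002, 0.212, 0.977, 0.001]
ft_force: [1.0, -0.1, -0.1]
finger_gap: 0.0298
gripper_force: 0.0
```

```bash
python3 -c "
from lp import *
s=snap('side');t=snap('top')
v=np.array([-.910,.415,0]);c=np.array([.620,.0335,.035])
for n,q,b in(('side',s,(280,345,205,240)),('top',t,(285,340,125,195))):
  print(n,proj(q,[c+.056*v,c,c-.056*v]).round(1).tolist())
  xs,ys=blue(q,b);print(len(xs),[(int(a),round(float(ys[xs==a].mean()),1),int((xs==a).sum())) for a in sorted(set(xs))[::3]])
  for nm in('dish_center','burner_center','bottle_center'):
    for x in arm.cut_out(n,nm)[:1]: print(nm,x['score'],x['point'])
print(proj(s,[[.5535,.304,.07],[.608,.158,.0345],[.481,.423,.06]]),arm.state()['ft_force'])
"
```

```text
side [[288.5, 227.9], [313.2, 225.6], [337.4, 223.4]]
75 [(289, 227.0, 1), (292, 226.5, 2), (295, 226.5, 2), (298, 226.5, 2), (301, 226.5, 2), (304, 225.5, 2), (307, 225.5, 2), (310, 225.5, 2), (313, 225.5, 2), (316, 225.0, 1), (319, 225.0, 1), (322, 225.0, 1), (325, 224.5, 2), (328, 224.0, 1), (333, 224.0, 1)]
dish_center 0.91 [151.2, 231.1]
burner_center 0.72 [222.9, 185.3]
bottle_center 0.78 [180.4, 160.7]
top [[303.6, 176.2], [313.9, 154.6], [324.0, 133.5]]
62 [(304, 174.0, 1), (307, 170.5, 6), (310, 164.5, 6), (313, 158.0, 5), (317, 149.5, 2), (322, 138.5, 2)]
dish_center 0.76 [255.0, 156.2]
burner_center 0.6 [195.0, 180.0]
bottle_center 0.84 [138.6, 211.2]
[[225.80369112 169.90741615]
 [275.53047667 201.23746488]
 [181.30769435 162.32862637]] [-0.7962208  -0.45048872 -0.19756326]
```

```bash
python3 -c "
from h import *
for n in('top','side'):
  t=snap(n)
  for nm,c,zs,r in(('dish_center',(.608,.158),(.027,.042),.03),('turntable_top',(.608,.158),(.027,.027),.048),('bottle_center',(.481,.423),(.04,.113),.028),('burner_center',(.5535,.304),(.008,.02),.0355)):
    for x in arm.cut_out(n,nm)[:2]:
      Y,X=np.nonzero(x['mask']);print(n,nm,round(x['score'],2),X.min(),X.max(),Y.min(),Y.max())
    a=np.linspace(0,6.28,60);P=np.concatenate([proj(t,np.stack([c[0]+r*np.cos(a),c[1]+r*np.sin(a),a*0+z],1)) for z in zs]);print('   pred',P.min(0).round(),P.max(0).round())
"
```

```text
top dish_center 0.83 206 232 271 298
top dish_center 0.65 245 271 146 171
   pred [246. 145.] [272. 172.]
top turntable_top 0.89 237 278 141 179
   pred [238. 140.] [280. 180.]
top bottle_center 0.73 119 152 196 223
top bottle_center 0.53 246 271 146 171
   pred [113. 192.] [150. 223.]
top burner_center 0.57 179 209 167 197
   pred [179. 167.] [211. 198.]
side dish_center 0.66 264 286 193 210
side dish_center 0.61 139 165 223 242
   pred [263. 192.] [288. 211.]
side turntable_top 0.77 255 292 195 221
   pred [256. 193.] [295. 215.]
side bottle_center 0.88 171 191 143 177
side bottle_center 0.66 255 292 197 221
   pred [169. 140.] [192. 174.]
side burner_center 0.89 213 238 147 197
   pred [213. 180.] [240. 197.]
```

```bash
python3 -c "
from h import *
print(arm.job_done())"
```

```text
the job is handed in; nothing more can be done
None
```

I placed the burner, dish, bottle and loop, let go of all four, and handed the job in at about 37 s. The final camera check put each within a few millimetres of its target, but no verdict came back.

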